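# Hold down the recessed restart button of the data hub

### The arm

A 6-joint arm with a two-finger parallel gripper is mounted at the origin on a cart in front of the work surface, level with it; the furniture and walls round the work are solid. World frame = base frame: x ahead of the robot, y to its left, z up, the work surface at z = 0. Lengths are in mm, angles in rad, forces in N, time in s.
With the tool pointing down it reaches from about 275 to 750 mm from the base axis. Payload 10.2 kg.
Tool frame: the origin (TCP) lies at the very end of the fingers, on their centre line; the grasp point (between the pads) lies 19 mm behind it; y points along the fingers, x is the direction in which the jaws open and shut, and the axes are right-handed (so a half turn about y gives the same grasp; the last joint's range is limited). The gripper opens to 85 mm and grips with 20 to 120 N. Pads are 22 mm wide; open, the fingers measure 114 mm over their backs; the gripper's body (76 mm by 85 mm) begins 54 mm behind the grasp point. The pads swing forward as they close: fully open they stand 13 mm farther back than shut.
Start: joints at [1.043, 0.313, 1.498, -0, 1.331, -0.223], TCP at [157.567, 500.803, 231.294] pointing down, gripper open.
Joint ranges: [-2.94, 2.94], [-0.97, 2.17], [0.19, 2.56], [-1.23, 4.37], [0.02, 3.11], [-2.88, 2.88]. Speed limits (rad/s): [2.39, 2.39, 3.01, 3.14, 3.14, 3.14].

### API

Orientations are given as a unit quaternion [w, x, y, z].
In Python, from rig import telemetry, imaging, ctrl gives the robot as it stands.
- The arm moves only by the shell command python3 -m handwheel 'ROWS' [FORCE]. ROWS is JSON, a list of rows, each an object with "delta_pos": the shift along the tool's x, y, z in cm, a list of three; "twist": the turn, a rotation vector about the tool's x, y, z in rad, a list of three; "jaw": the opening, from 0 (shut) to 1 (fully open). A call has exactly 10 rows; each row is the pose to reach, as a shift and turn from the pose commanded when the call began, along the tool's axes at that moment; what a row does not reach only later rows make up. A row lasts 1/12 s, in which the tool goes at most 41.7 mm and 7.16 degrees, less where a joint would pass 70% of its speed; a pose out of reach is approached as far as the arm can. A call with a gripper value outside its range is refused whole. The fingers move at their own pace and stop on an object; FORCE is the grip in N (left out, the last holds). Time passes only in rows, so rows that repeat a pose let the fingers close, or fill a call up. It gives the time, the measured TCP pose, the force and the opening at its end, in the units of the state.
- telemetry.sense(): the state, without advancing time (a new reading comes with each control period).
- imaging.capture(name): name is "scene" or "top"; returns a dict with "frame" (480x640x3 uint8, red, green, blue), "z_map" (480x640 float32, mm along the optical axis (not along the pixel's ray), 0 where there is no reading), "fx", "fy", "cx", "cy" (pixels), "rvec" (rotation vector, rad) and "tvec" (3), from world to camera coordinates, as OpenCV has them. Camera axes: x right, y down, z forward; pixel columns grow to the right and rows downward; lengths in mm; the calibration is good to about 2 mm. A picture is of the moment at which its call begins.
- ctrl.finish_job(): hands the job in, once; it reports no verdict.
The state is a dict: "time_s": time; "joints": joint angles; "dq": joint speeds; "tau": joint torques, N m; "eef_pos": TCP position; "ee_rot": TCP orientation; "force": force on the tool from outside, world axes, zero at the start; "wrist_torque": the same for the moment, N m; "grip_width": opening from 0.0 (shut) to 1.0 (fully open).
Only numpy, scipy, OpenCV 4.12 (cv2) and the standard library are available. Lean on these libraries where they do the work, as an engineer would, in place of code of your own. Each camera call takes 0.05 s, during which the arm holds its last target.

### The job

Restart the small white data hub on the worktop: take the stylus out of its stand, put its tip in the pocket of the dust shutter on top of the hub and slide the shutter slowly (no faster than about 10 cm a second) all the way open along its rails. Then reach the stylus, upright, through the uncovered hole, press the recessed button at the bottom gently (well under 20 N) almost to the end of its travel, and keep it pressed: the program finishes while the gripper still holds the stylus and the stylus holds the button down. Touch the shutter and the button with the stylus only, and leave the two readers and the strip vial standing nearby where they are.

Things in the scene. Friction and masses are not known exactly. Their poses are not given: they have to be found in the camera images.
- hub: data hub, fixed to the worktop: white box on a slightly wider grey foot, 92 (x) x 122 (y) x 55 mm. Origin at the centre of its underside, z up, so its flat top is at 55 mm. A round hole 22 mm in diameter goes 34 mm straight down from its top, centred at x = 0, y = -30 mm of the hub. Two white rails, 5 mm high, run along the hub's y on its top at x = +-21.5 mm
- hub_hole (a point): centre of the hole's mouth, level with the hub's flat top; axes as the hub's. At first the shutter lies over it
- shutter (a joint): how far the dust shutter is open, m: 0 covers the hole, 0.038 is the end stop; from 0.027 on the hole is clear; it may start up to 0.008 open. It slides along the hub's +y with about 1 N of friction and stays where it is left
- shutter_pocket (a point): centre of the floor of the pocket on the shutter; axes as the hub's. The shutter is a grey square plate 36 x 36 x 3 mm lying on the hub's top; the pocket is a square raised rim on it, 20 x 20 mm inside, walls 4 mm thick, standing 9 mm above the pocket floor, open upward. The pocket floor is 3 mm above the hub's top
- button (a joint): how far the button is pressed, m: 0 is up, 0.010 is its stop. Spring: about 1 N to start it, 6 N at the stop. It counts as down beyond 0.006; it springs up when let go
- button_top (a point): centre of the top face of the recessed black round button, 18 mm in diameter, 22 mm below the hub's flat top when it is up, on the axis of the hole. It moves down as it is pressed
- stand_top (a point): centre of the top of the stylus stand, an aluminium block 50 x 50 x 66 mm fixed to the worktop (rubber foot 62 x 62 x 8 mm), with an upright bore 12 mm in diameter and 63 mm deep that the stylus hangs in; this point is 66 mm above the worktop
- stylus_mid (a point): centre of the stylus's handle. The stylus (50 g, more or less) is a round black handle 18 mm in diameter and 60 mm long above a plain steel shaft 8 mm in diameter and 60 mm long; z runs along it from the tip to the handle. At the start it is upright in the stand, the handle's lower end resting on the stand's top: this point is then 96 mm above the worktop and 90 mm above the tip
- stylus_tip (a point): the end of the stylus's shaft, 90 mm from the centre of its handle; a flat 5 mm wide, chamfered to the shaft; inside the stand at the start
- stylus: the stylus; its origin is at the tip, z along it towards the handle
- pulse_reader: bystander: small white rounded reader, 111 x 85 x 48 mm, loose, origin under its centre
- blue_reader: bystander: blue hand unit with a grey pad, 134 x 68 x 55 mm, loose, origin under its centre
- strip_vial_0: bystander: small dark vial with a white cap, 33 x 28 x 60 mm, loose, between the hub and the stand; origin under its centre

How it is judged:
By the outcome, as a careful person would: the job done as asked, in the order asked, and still so for the second after the job is handed in, while the arm keeps its last pose, push and grip.
It also fails if it takes over 42 s, if anything falls off the work surface, if the arm or the gripper's body presses on something with over 40 N, if the wrist force passes 120 N, or if a joint passes its speed limit or range.

## Working session

There is one attempt and no reset: what is moved stays moved. The work goes in short steps, Python scripts to look and compute and a shell command to move; the robot and the scene stay as the last step left them, time stands still between calls to the robot, and variables do not carry over. Pictures are saved under pics/ and viewed, and the job is handed in when it is done.

```bash
ls; mkdir -p pics; cat > h.py <<'E'
import numpy as np,cv2
from rig import telemetry, imaging, ctrl
def cap(n,f):
    d=imaging.capture(n); cv2.imwrite('pics/'+f,d['frame'][:,:,::-1]); np.savez('/tmp/'+n+'.npz',**d); return d
def cam(d):
    R=cv2.Rodrigues(np.array(d['rvec'],float))[0]; t=np.array(d['tvec'],float).ravel(); return R,t
def ray(d,u,v,z):
    R,t=cam(d); r=R.T@np.array([(u-d['cx'])/d['fx'],(v-d['cy'])/d['fy'],1]); c=-R.T@t
    return c+r*(z-c[2])/r[2]
def pts(d):
    R,t=cam(d); Z=d['z_map'].astype(float); v,u=np.mgrid[:480,:640]
    P=np.stack([(u-d['cx'])/d['fx']*Z,(v-d['cy'])/d['fy']*Z,Z],-1)
    return (P-t)@R
def proj(d,p):
    R,t=cam(d); q=R@np.array(p,float)+t; return q[0]/q[2]*d['fx']+d['cx'],q[1]/q[2]*d['fy']+d['cy']
E
python3 - <<'E'
from h import *
for n in('scene','top'):
    d=cap(n,n+'0.png'); R,t=cam(d); print(n,-R.T@t,d['fx'],d['cx'],d['cy']); print(R)
print(telemetry.sense())
E
```

```text
pics
scene [-393.38817531 -968.3766513   813.14775507] 595.0023601542542 322.0906864552173 247.00796159023636
[[ 0.7500087  -0.66134535  0.01045373]
 [-0.32250215 -0.37944586 -0.86718695]
 [ 0.57747668  0.64702641 -0.49787299]]
top [ 406.75556142  -28.54918731 1212.87668821] 447.19870380888926 322.243753514598 244.73369082943955
[[ 0.00260296 -0.99956202 -0.02947883]
 [-0.99898545 -0.00127385 -0.04501606]
 [ 0.04495879  0.02956609 -0.99855123]]
{'time_s': 0.1, 'joints': array([ 1.04256283e+00,  3.13360925e-01,  1.49835477e+00, -1.10464134e-05,
        1.33098916e+00, -2.23411207e-01]), 'dq': array([-2.21881766e-03, -2.32156178e-03, -5.24906740e-06,  3.69176005e-04,
        1.41605210e-04,  3.88864826e-05]), 'tau': array([ 2.47932068e-03, -4.12909162e+01, -2.60139459e+01, -1.89823259e-04,
        3.07301700e-03,  2.25704895e-05]), 'eef_pos': array([157.46785878, 500.59096794, 230.81163781]), 'ee_rot': array([-0.56995412,  0.57027426,  0.41793456, -0.41865293]), 'force': array([ 0.51958924, -0.23184148, -0.2494331 ]), 'wrist_torque': array([ 0.0361887 , -0.05258197,  0.01657961]), 'grip_width': 0.9987239738925575}
```

View pics/scene0.png

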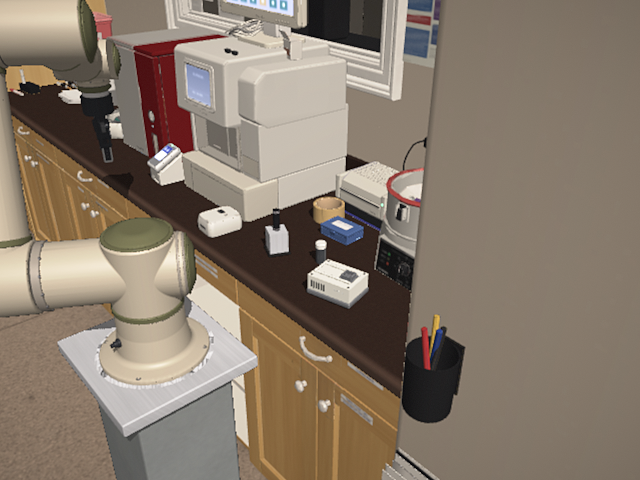

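View pics/top0.png

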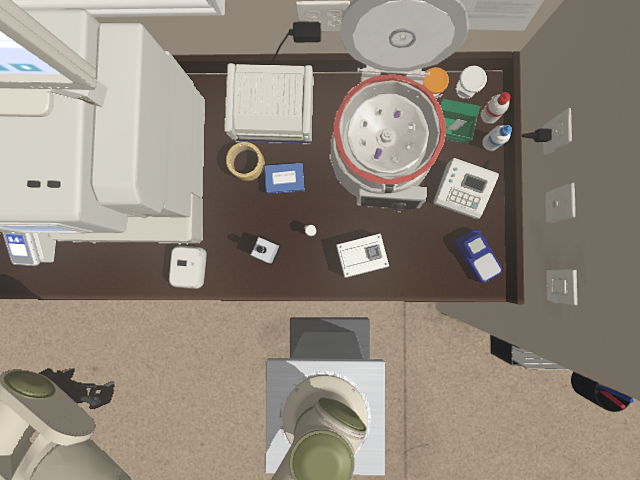

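The top view shows the hub at about (362,255), the stand and stylus at (264,248), the vial at (310,230) and the white reader at (188,267). I'll zoom in.

```bash
python3 - <<'E'
from h import *
d=dict(np.load('/tmp/top.npz')); f=d['frame'][:,:,::-1]
cv2.imwrite('pics/top0z.png',cv2.resize(f[215:290,230:400],None,fx=4.7,fy=4.7,interpolation=cv2.INTER_CUBIC))
s=dict(np.load('/tmp/scene.npz')); g=s['frame'][:,:,::-1]
cv2.imwrite('pics/scene0z.png',cv2.resize(g[200:310,250:380],None,fx=5,fy=5,interpolation=cv2.INTER_CUBIC))
P=pts(d)
for n,(u0,u1,v0,v1) in dict(hub=(330,395,228,282),stand=(235,285,230,270)).items():
    sub=P[v0:v1,u0:u1]; m=(sub[...,2]>35)
    q=sub[m]; print(n,np.percentile(q[:,2],[5,25,50,75,95,100]).round(1),q.mean(0).round(1))
# hub top contour from depth
Z=P[...,2]; m=((Z>45)&(Z<75)).astype(np.uint8); m[:, :330]=0; m[:,395:]=0;m[:225]=0;m[285:]=0
c=max(cv2.findContours(m,0,2)[0],key=cv2.contourArea); r=cv2.minAreaRect(c);print(r); b=cv2.boxPoints(r)
B=np.array([ray(d,u,v,55) for u,v in b]);print(B.round(1),B.mean(0),np.linalg.norm(np.diff(B,axis=0),axis=1))
E
```

```text
hub [  52.    54.4   56.1   58.4   64.3 1212.9] [432.8 -98.1  69.6]
stand [  52.6   65.    66.9   69.6  126.9 1212.9] [444.6 150.4  92.7]
((362.79412841796875, 254.67649841308594), (33.22737503051758, 44.86908721923828), 75.96376037597656)
[[ 460.8  -32.5   55. ]
 [ 489.1 -145.    55. ]
 [ 405.9 -165.4   55. ]
 [ 377.6  -53.4   55. ]] [433.37480347 -99.06802211  55.        ] [115.98365584  85.68787186 115.54809759]
```

View pics/top0z.png

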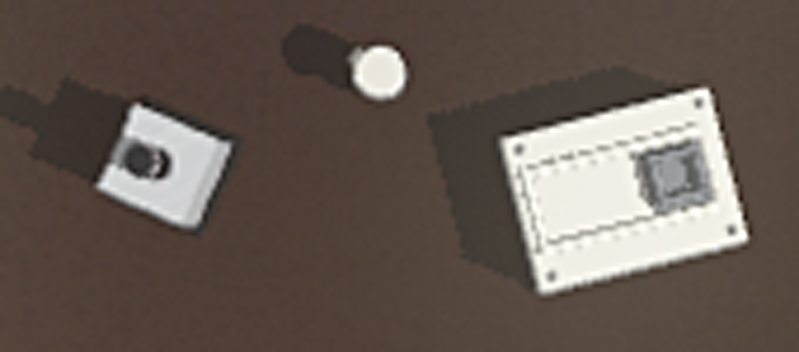

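View pics/scene0z.png

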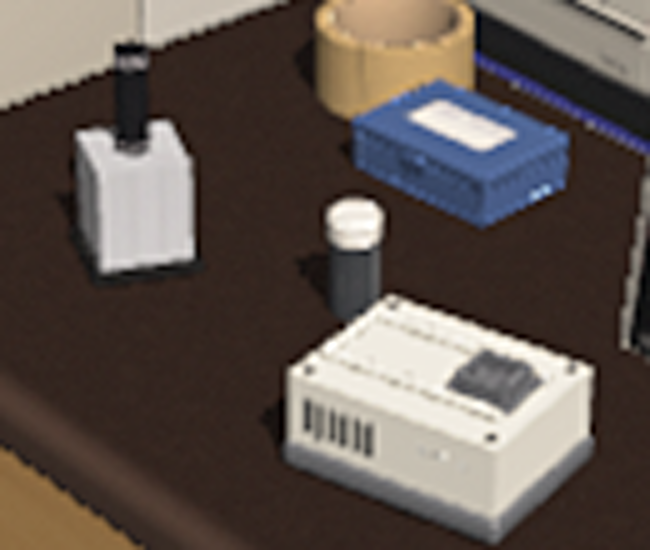

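```bash
python3 - <<'E'
from h import *
d=dict(np.load('/tmp/top.npz')); s=dict(np.load('/tmp/scene.npz'))
k=4
def up(d,u0,u1,v0,v1):
    a=cv2.resize(cv2.cvtColor(d['frame'],cv2.COLOR_RGB2GRAY)[v0:v1,u0:u1],None,fx=k,fy=k,interpolation=cv2.INTER_CUBIC)
    return a,lambda x,y:((x+.5)/k-.5+u0,(y+.5)/k-.5+v0)
def big(m): return max(cv2.findContours(m.astype(np.uint8),0,2)[0],key=cv2.contourArea)
# hub
a,to=up(d,325,400,225,290)
c=big(a>150); r=cv2.minAreaRect(c); b=cv2.boxPoints(r)
B=np.array([ray(d,*to(*p),55) for p in b]);C=B.mean(0)
e=[B[1]-B[0],B[2]-B[1]]; print('hub box',C.round(1),[np.linalg.norm(x).round(1) for x in e])
L=max(e,key=np.linalg.norm);L=L if L[1]>0 else -L; print('yaw of hub y (deg from world y)',np.degrees(np.arctan2(-L[0],L[1])))
yv=L/np.linalg.norm(L); xv=np.array([yv[1],-yv[0],0])
# dark spots in hub
m=np.zeros_like(a);cv2.drawContours(m,[c],-1,1,-1); m=cv2.erode(m,np.ones((7,7)))
n,lab,st,ce=cv2.connectedComponentsWithStats(((a<170)&(m>0)).astype(np.uint8))
for i in range(1,n):
    if st[i,4]>15:
        for z in (55,64):
            p=ray(d,*to(*ce[i]),z); print(st[i,4],z,p.round(1),'hub xy',((p-C)@xv).round(1),((p-C)@yv).round(1))
# stand top / handle
a,to=up(d,235,290,230,275)
c=big(a>140); h=cv2.convexHull(c); r=cv2.minAreaRect(h)
B=np.array([ray(d,*to(*p),66) for p in cv2.boxPoints(r)]);print('stand',B.mean(0).round(1),np.linalg.norm(np.diff(B,axis=0),axis=1).round(1))
print(B.round(1))
print('cam height pts in scene')
P=pts(d)[230:275,235:290]; q=P[(P[...,2]>115)&(P[...,2]<135)];print(len(q),q.mean(0).round(1),q.min(0).round(1),q.max(0).round(1))
P=pts(s)[190:310,250:400]; 
q=P[(P[...,2]>72)&(P[...,2]<128)&(P[...,1]>100)&(P[...,1]<200)&(P[...,0]<480)];print('scene handle',len(q),q.mean(0).round(1),np.ptp(q,axis=0).round(1))
q=P[(P[...,2]>62)&(P[...,2]<68)&(P[...,1]<-60)];print('scene pocket rim',len(q),q.mean(0).round(1),np.ptp(q,axis=0).round(1))
E
```

```text
hub box [432.3 -98.2  55. ] [np.float64(118.9), np.float64(89.0)]
yaw of hub y (deg from world y) 14.441168595660882
41 55 [ 480.5 -138.7   55. ] hub xy 36.5 -51.3
41 64 [ 479.9 -137.9   64. ] hub xy 36.2 -50.3
3160 55 [ 439.8 -124.9   55. ] hub xy 0.6 -27.7
3160 64 [ 439.6 -124.1   64. ] hub xy 0.6 -26.9
39 55 [454.8 -40.   55. ] hub xy 36.3 50.7
39 64 [454.4 -39.9  64. ] hub xy 35.9 50.9
23 55 [450.6 -66.8  55. ] hub xy 25.6 25.8
23 64 [450.3 -66.5  64. ] hub xy 25.3 26.2
24 55 [448.  -56.5  55. ] hub xy 25.6 36.5
24 64 [447.7 -56.3  64. ] hub xy 25.3 36.8
43 55 [ 410.7 -156.6   55. ] hub xy -35.5 -51.2
43 64 [ 410.7 -155.6   64. ] hub xy -35.3 -50.2
16 55 [399.8 -50.7  55. ] hub xy -19.6 54.0
16 64 [399.9 -50.6  64. ] hub xy -19.5 54.2
35 55 [385.  -57.9  55. ] hub xy -35.8 50.8
35 64 [385.2 -57.7  64. ] hub xy -35.5 50.9
stand [444.3 154.4  66. ] [51.7 59.2 51.6]
[[432.2 191.7  66. ]
 [479.8 171.4  66. ]
 [456.4 117.1  66. ]
 [409.  137.3  66. ]]
cam height pts in scene
49 [446.3 156.3 125.4] [437.8 147.6 115.2] [455.1 166.  130.1]
scene handle 135 [441.5 149.5 101. ] [20.8 24.8 53.6]
scene pocket rim 105 [ 500.3 -138.3   64.4] [153.4  99.2   5.7]
```

```bash
cat >> h.py <<'E'
from scipy.spatial.transform import Rotation as Ro
def state():
    s=telemetry.sense(); q=s['ee_rot']; R=Ro.from_quat([q[1],q[2],q[3],q[0]]); return s,R
def plan(target,jawdir=None):
    s,R=state(); d=R.inv().apply(np.array(target)-s['eef_pos'])/10
    print('t',s['time_s'],'pos',s['eef_pos'].round(1),'F',s['force'].round(2),'w',round(s['grip_width'],3)); print('axes x,y,z:',R.as_matrix().T.round(3).tolist())
    print('delta cm',d.round(3))
    if jawdir is not None:
        y=np.array([0,0,-1.]); x=np.array([*jawdir,0.]); x/=np.linalg.norm(x)
        for sg in(1,-1):
            X=x*sg; T=np.stack([X,y,np.cross(X,y)],1); print('twist',(R.inv()*Ro.from_matrix(T)).as_rotvec().round(4))
E
python3 - <<'E'
from h import *
a=np.radians(14.4)
plan([446,156.5,180],[-np.sin(a),np.cos(a)])
print(state()[0]['joints'].round(3))
E
```

```text
t 0.1 pos [157.5 500.6 230.8] F [ 0.52 -0.23 -0.25] w 0.999
axes x,y,z: [[0.3, 0.954, -0.001], [-0.001, -0.001, -1.0], [-0.954, 0.3, 0.0]]
delta cm [-24.158   5.098 -37.851]
twist [-5.000e-04 -5.561e-01 -1.000e-03]
twist [ 1.3000e-03  2.5854e+00 -7.0000e-04]
[ 1.043  0.313  1.498 -0.     1.331 -0.223]
```

```bash
python3 -m handwheel '[{"delta_pos":[-2,0,-1.4],"twist":[0,-0.05,0],"jaw":1},{"delta_pos":[-5,0,-3.6],"twist":[0,-0.11,0],"jaw":1},{"delta_pos":[-8.2,0,-6],"twist":[0,-0.17,0],"jaw":1},{"delta_pos":[-11.5,0,-8.4],"twist":[0,-0.23,0],"jaw":1},{"delta_pos":[-14.8,0,-10.8],"twist":[0,-0.29,0],"jaw":1},{"delta_pos":[-18,0,-13.2],"twist":[0,-0.35,0],"jaw":1},{"delta_pos":[-21,0,-15.6],"twist":[0,-0.41,0],"jaw":1},{"delta_pos":[-23.5,0,-18],"twist":[0,-0.46,0],"jaw":1},{"delta_pos":[-25,0,-20],"twist":[0,-0.51,0],"jaw":1},{"delta_pos":[-25,0,-22],"twist":[0,-0.556,0],"jaw":1}]' 60; python3 - <<'E'
from h import *
a=np.radians(14.4)
plan([446,156.5,180],[-np.sin(a),np.cos(a)])
E
```

```text
time_s: 0.93
eef_pos: [292.5, 194.0, 231.4]
ee_rot: [0.433, -0.434, -0.559, 0.559]
force: [-0.1, 0.9, 0.7]
grip_width: 1.002
t 0.9333 pos [292.5 194.  231.4] F [-0.09  0.85  0.71] w 1.002
axes x,y,z: [[-0.249, 0.969, -0.0], [0.0, -0.0, -1.0], [-0.969, -0.249, -0.0]]
delta cm [ -7.444   5.146 -13.936]
twist [ 0.0002 -0.0001 -0.0004]
twist [7.0000e-04 3.1415e+00 3.0000e-04]
```

```bash
python3 -m handwheel '[{"delta_pos":[-1,0.5,-1.6],"twist":[0,0,0],"jaw":1},{"delta_pos":[-2,1.2,-3.6],"twist":[0,0,0],"jaw":1},{"delta_pos":[-3.2,2,-5.8],"twist":[0,0,0],"jaw":1},{"delta_pos":[-4.4,3,-8],"twist":[0,0,0],"jaw":1},{"delta_pos":[-5.6,4,-10.2],"twist":[0,0,0],"jaw":1},{"delta_pos":[-6.6,4.8,-12.2],"twist":[0,0,0],"jaw":1},{"delta_pos":[-7.2,5.1,-13.4],"twist":[0,0,0],"jaw":1},{"delta_pos":[-7.44,5.15,-13.94],"twist":[0,0,0],"jaw":1},{"delta_pos":[-7.44,5.15,-13.94],"twist":[0,0,0],"jaw":1},{"delta_pos":[-7.44,5.15,-13.94],"twist":[0,0,0],"jaw":1}]' 60; python3 - <<'E'
from h import *
plan([446,156.5,81])
d=cap('scene','s1.png'); cv2.imwrite('pics/s1z.png',cv2.resize(d['frame'][120:300,200:400,::-1],None,fx=3,fy=3))
E
```

```text
time_s: 1.77
eef_pos: [445.4, 159.1, 179.9]
ee_rot: [0.434, -0.433, -0.559, 0.559]
force: [-0.4, -0.1, 0.5]
grip_width: 0.997
t 1.7667 pos [445.4 159.1 179.9] F [-0.38 -0.15  0.53] w 0.997
axes x,y,z: [[-0.249, 0.969, 0.0], [-0.0, 0.0, -1.0], [-0.969, -0.249, 0.0]]
delta cm [-2.640e-01  9.886e+00  1.000e-03]
```

View pics/s1z.png

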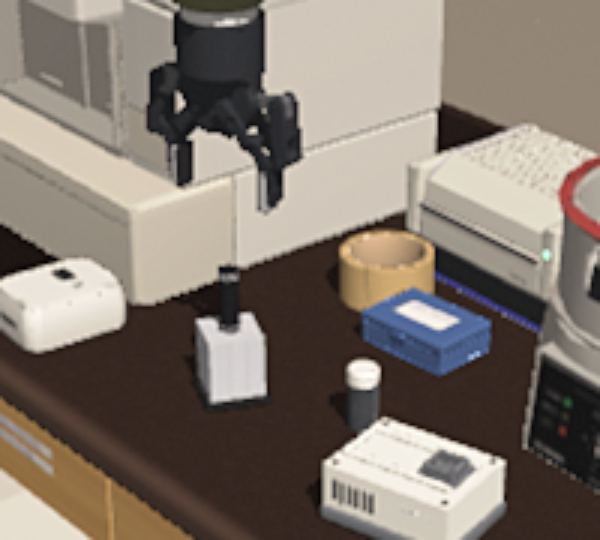

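```bash
python3 -m handwheel '[{"delta_pos":[-0.1,0.8,0],"twist":[0,0,0],"jaw":1},{"delta_pos":[-0.25,1.8,0],"twist":[0,0,0],"jaw":1},{"delta_pos":[-0.25,3.2,0],"twist":[0,0,0],"jaw":1},{"delta_pos":[-0.25,4.7,0],"twist":[0,0,0],"jaw":1},{"delta_pos":[-0.25,6.2,0],"twist":[0,0,0],"jaw":1},{"delta_pos":[-0.25,7.6,0],"twist":[0,0,0],"jaw":1},{"delta_pos":[-0.25,8.8,0],"twist":[0,0,0],"jaw":1},{"delta_pos":[-0.25,9.5,0],"twist":[0,0,0],"jaw":1},{"delta_pos":[-0.25,9.9,0],"twist":[0,0,0],"jaw":1},{"delta_pos":[-0.25,9.9,0],"twist":[0,0,0],"jaw":1}]' 60; python3 - <<'E'
from h import *
plan([446,156.5,81])
d=cap('scene','s2.png'); cv2.imwrite('pics/s2z.png',cv2.resize(d['frame'][150:290,220:360,::-1],None,fx=4,fy=4))
d=cap('top','t2.png'); cv2.imwrite('pics/t2z.png',cv2.resize(d['frame'][180:290,200:400,::-1],None,fx=4,fy=4))
E
```

```text
time_s: 2.65
eef_pos: [446.1, 156.5, 80.4]
ee_rot: [0.434, -0.433, -0.559, 0.559]
force: [0.7, 0.1, -0.3]
grip_width: 0.999
t 2.65 pos [446.1 156.5  80.4] F [ 0.68  0.12 -0.29] w 0.999
axes x,y,z: [[-0.249, 0.969, 0.0], [-0.001, -0.0, -1.0], [-0.969, -0.249, 0.001]]
delta cm [-0.001 -0.063  0.009]
```

View pics/s2z.png

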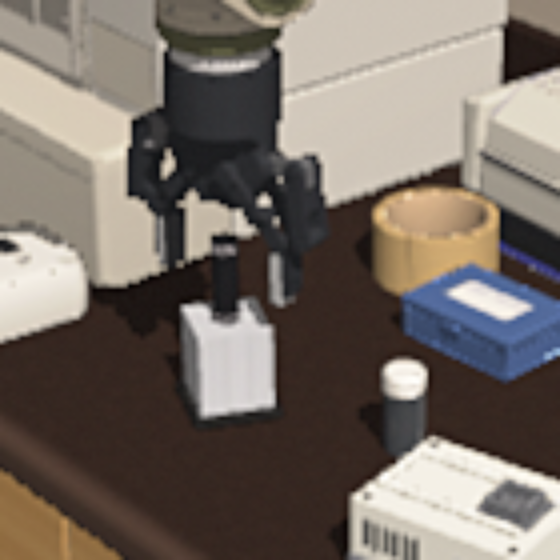

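View pics/t2z.png

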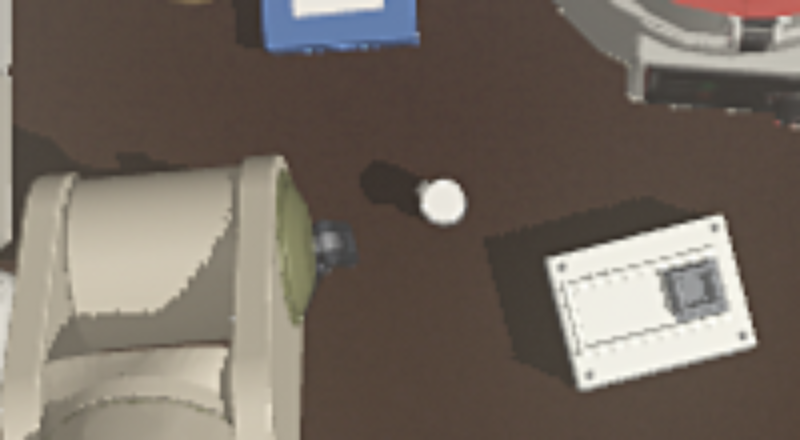

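The stylus stands between the open fingers, with its handle at about (225,275) in the crop and the fingers at 172 and 283. Closing the jaws now.

```bash
python3 -m handwheel '[{"delta_pos":[0,0,0],"twist":[0,0,0],"jaw":0.6},{"delta_pos":[0,0,0],"twist":[0,0,0],"jaw":0.4},{"delta_pos":[0,0,0],"twist":[0,0,0],"jaw":0.3},{"delta_pos":[0,0,0],"twist":[0,0,0],"jaw":0.2},{"delta_pos":[0,0,0],"twist":[0,0,0],"jaw":0.1},{"delta_pos":[0,0,0],"twist":[0,0,0],"jaw":0},{"delta_pos":[0,0,0],"twist":[0,0,0],"jaw":0},{"delta_pos":[0,0,0],"twist":[0,0,0],"jaw":0},{"delta_pos":[0,0,0],"twist":[0,0,0],"jaw":0},{"delta_pos":[0,0,0],"twist":[0,0,0],"jaw":0}]' 60; python3 - <<'E'
from h import *
plan([446,156.5,201])
d=cap('scene','s3.png'); cv2.imwrite('pics/s3z.png',cv2.resize(d['frame'][150:290,220:360,::-1],None,fx=4,fy=4))
E
```

```text
time_s: 3.58
eef_pos: [446.6, 156.5, 80.9]
ee_rot: [-0.433, 0.433, 0.559, -0.559]
force: [-1.2, 0.6, 3.7]
grip_width: 0.191
t 3.5833 pos [446.6 156.5  80.9] F [-1.19  0.57  3.65] w 0.191
axes x,y,z: [[-0.249, 0.969, -0.0], [0.0, -0.0, -1.0], [-0.969, -0.249, -0.0]]
delta cm [  0.018 -12.007   0.057]
```

View pics/s3z.png

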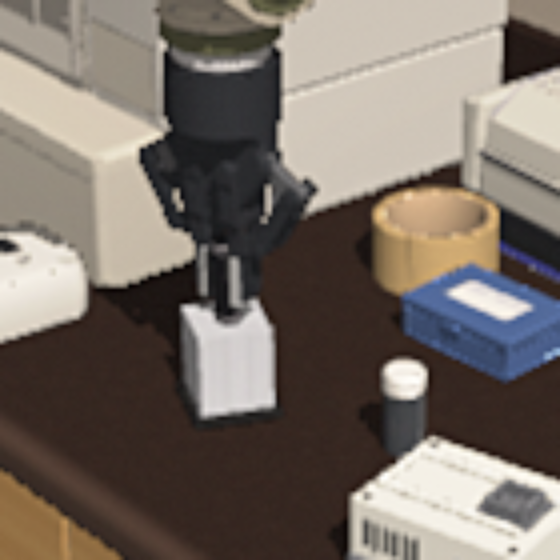

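```bash
python3 -m handwheel '[{"delta_pos":[0,-0.3,0],"twist":[0,0,0],"jaw":0},{"delta_pos":[0,-0.9,0],"twist":[0,0,0],"jaw":0},{"delta_pos":[0,-2,0],"twist":[0,0,0],"jaw":0},{"delta_pos":[0,-3.4,0],"twist":[0,0,0],"jaw":0},{"delta_pos":[0,-5,0],"twist":[0,0,0],"jaw":0},{"delta_pos":[0,-6.6,0],"twist":[0,0,0],"jaw":0},{"delta_pos":[0,-8.2,0],"twist":[0,0,0],"jaw":0},{"delta_pos":[0,-9.4,0],"twist":[0,0,0],"jaw":0},{"delta_pos":[0,-10,0],"twist":[0,0,0],"jaw":0},{"delta_pos":[0,-10,0],"twist":[0,0,0],"jaw":0}]' 60; python3 - <<'E'
from h import *
plan([439.8,-124.5,181])
d=cap('scene','s4.png'); cv2.imwrite('pics/s4z.png',cv2.resize(d['frame'][120:280,220:380,::-1],None,fx=4,fy=4))
E
```

```text
time_s: 4.47
eef_pos: [447.0, 156.5, 182.0]
ee_rot: [-0.433, 0.434, 0.559, -0.558]
force: [0.0, -1.0, 0.1]
grip_width: 0.192
t 4.4667 pos [447.  156.5 182. ] F [ 0.04 -1.02  0.11] w 0.192
axes x,y,z: [[-0.249, 0.969, -0.0], [0.002, 0.0, -1.0], [-0.969, -0.249, -0.002]]
delta cm [-27.042   0.094   7.683]
```

View pics/s4z.png

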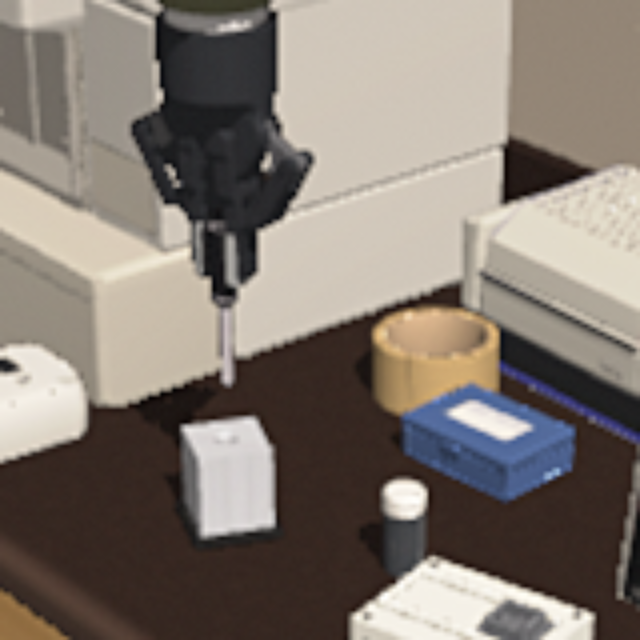

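```bash
python3 - <<'E'
from h import *
d=dict(np.load('/tmp/scene.npz'))
for z in(107,137): print(proj(d,[447,156.5,z]))
f=d['frame'][185:225,262:292]
g=f.astype(int).sum(2)
for r in range(0,40,2): print(185+r,' '.join('%3d'%x for x in g[r]))
E
python3 -m handwheel '[{"delta_pos":[-1.5,0,0.4],"twist":[0,0,0],"jaw":0},{"delta_pos":[-4.3,0,1.2],"twist":[0,0,0],"jaw":0},{"delta_pos":[-7.8,0,2.2],"twist":[0,0,0],"jaw":0},{"delta_pos":[-11.5,0,3.3],"twist":[0,0,0],"jaw":0},{"delta_pos":[-15.2,0,4.3],"twist":[0,0,0],"jaw":0},{"delta_pos":[-18.9,0,5.4],"twist":[0,0,0],"jaw":0},{"delta_pos":[-22.3,0,6.3],"twist":[0,0,0],"jaw":0},{"delta_pos":[-25,0,7.1],"twist":[0,0,0],"jaw":0},{"delta_pos":[-26.7,0,7.6],"twist":[0,0,0],"jaw":0},{"delta_pos":[-27,0,7.7],"twist":[0,0,0],"jaw":0}]' 60
```

```text
(np.float64(276.0726827451423), np.float64(214.4972717101958))
(np.float64(275.7495797032081), np.float64(204.19575341050492))
185 640 618 603 580 589 535 390 371 318  75  69  77  84  74 333 513 459 262 114 130 116  64 431 644 609 602 601 599 599 601
187 577 577 572 569 569 580 491 389 416  70  80  76  81  53 323 514 457 250  92 132 114  43 406 637 608 600 598 598 600 599
189 565 563 559 564 564 565 583 532 427 443 370  30  81  53 331 521 469 294  95 152 334 558 638 609 598 598 599 600 594 598
191 565 564 564 564 562 559 561 561 568 597 489   7  69  70 120 281 396 470 483 539 632 608 601 599 598 594 599 594 596 596
193 563 564 560 559 560 560 561 558 562 588 483 115 116  56  41   0  82 442 640 606 602 601 600 597 597 596 598 596 597 598
195 560 559 562 559 558 559 560 556 559 569 521 328 245 321 250 241 337 538 617 602 594 593 597 598 597 596 596 596 597 596
197 562 558 558 560 559 560 559 555 555 556 563 580 507 395 489 464 532 635 600 597 596 595 597 596 598 599 599 595 596 593
199 555 558 559 561 557 555 556 556 554 554 557 565 464 406 596 523 500 627 600 596 596 595 595 596 596 5
[... 933 characters left out ...]
9 115  98 333 556 521 236  98 120 128 125 130 127 130 127 130 123 127 123 125
217 332   0  20  28  45  58  54  81  95  52  86  97 104 116 104 109 111 122 123 128 131 127 122 122 128 130 126 125 128 125
219  89  64  66  67  73  70  72  68  67  67  85 119 134 130 126 123 120 128 124 120 127 126 128 126 120 126 122 130 124 129
221  70  69  67  77  70  71  73  63  79 115 136 133 128 137 132 131 129 130 130 129 126 124 126 127 125 127 126 127 125 127
223  71  72  64  67  53  58  97 132 119 117 113 107 108  95  94  87  76  67  66  61 111 146  92 116 126 128 122 124 123 128
time_s: 5.35
eef_pos: [438.6, -126.6, 179.8]
ee_rot: [0.435, -0.434, -0.558, 0.558]
force: [0.1, -0.2, -0.1]
grip_width: 0.195
```

```bash
python3 - <<'E'
from h import *
plan([439.8,-124.5,180])
d=cap('scene','s5.png'); cv2.imwrite('pics/s5z.png',cv2.resize(d['frame'][210:310,290:390,::-1],None,fx=6,fy=6,interpolation=cv2.INTER_CUBIC))
s,R=state(); x,y,z=s['eef_pos']
print('tip pred',proj(d,[x,y,z-75]), 'handle bottom',proj(d,[x,y,z-15]))
C=np.array([432.5,-98.2]);a=np.radians(14.4);xv=np.array([np.cos(a),np.sin(a)]);yv=np.array([-np.sin(a),np.cos(a)])
for n,hx,hy,h in [('c++',44.5,59.5,55),('c-+',-44.5,59.5,55),('c--',-44.5,-59.5,55),('c+-',44.5,-59.5,55),('pocketfloor',0,-27.5,58)]:
    p=C+hx*xv+hy*yv; print(n,p.round(1),np.round(proj(d,[*p,h]),1),'zoom',((np.array(proj(d,[*p,h]))-[290,210]+.5)*6-.5).round(0))
E
```

```text
t 5.35 pos [ 438.6 -126.6  179.8] F [ 0.06 -0.16 -0.09] w 0.195
axes x,y,z: [[-0.246, 0.969, 0.001], [-0.001, 0.0, -1.0], [-0.969, -0.246, 0.001]]
delta cm [ 0.171 -0.018 -0.171]
tip pred (np.float64(347.628518340631), np.float64(258.2499329336082)) handle bottom (np.float64(348.47094841510494), np.float64(235.54225922589254))
c++ [460.8 -29.5] [326.8 257.4] zoom [224. 287.]
c-+ [374.6 -51.6] [306.  273.1] zoom [ 99. 381.]
c-- [ 404.2 -166.9] [348.5 289.2] zoom [354. 477.]
c+- [ 490.4 -144.8] [368.3 272.1] zoom [472. 375.]
pocketfloor [ 439.3 -124.8] [347.  275.1] zoom [345. 393.]
```

View pics/s5z.png

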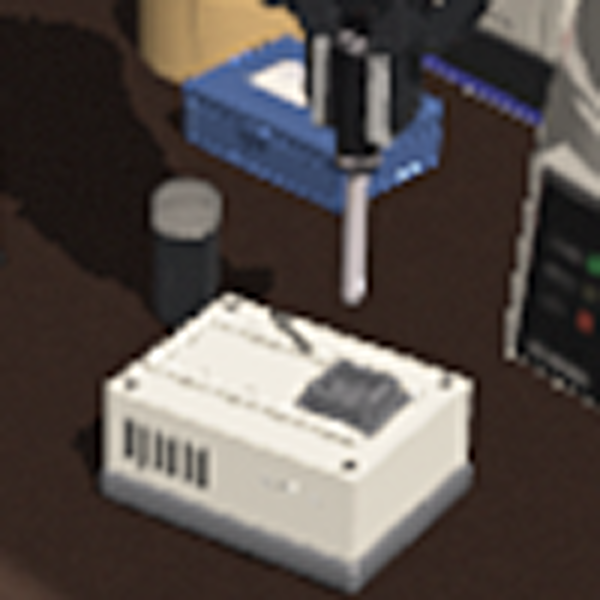

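```bash
python3 - <<'E'
from h import *
d=dict(np.load('/tmp/scene.npz'));t=dict(np.load('/tmp/top.npz'))
C=np.array([432.5,-98.2]);a=np.radians(14.4);xv=np.array([np.cos(a),np.sin(a)]);yv=np.array([-np.sin(a),np.cos(a)])
zz=lambda q:((np.array(q)-[290,210]+.5)*6-.5).round(0)
for s in (0,3,6):
  print(s,[zz(proj(d,[*(C+hx*xv+(s-30+hy)*yv),z])).tolist() for hx,hy,z in [(-18,18,58),(-18,-18,58),(18,-18,58),(18,18,58),(-14,14,67),(-14,-14,67),(14,-14,67),(14,14,67)]])
f=cap('top','t5.png')['frame'][:,:,::-1]
cv2.imwrite('pics/t5z.png',cv2.resize(f[220:290,325:405],None,fx=8,fy=8,interpolation=cv2.INTER_CUBIC))
im=cv2.resize(d['frame'][255:290,325:370,::-1],None,fx=16,fy=16,interpolation=cv2.INTER_CUBIC);cv2.imwrite('pics/s5zz.png',im)
E
```

```text
0 [[287.0, 401.0], [365.0, 430.0], [413.0, 389.0], [336.0, 361.0], [301.0, 380.0], [362.0, 403.0], [400.0, 371.0], [340.0, 349.0]]
3 [[280.0, 399.0], [358.0, 428.0], [407.0, 387.0], [329.0, 359.0], [295.0, 378.0], [356.0, 400.0], [393.0, 369.0], [333.0, 347.0]]
6 [[274.0, 396.0], [352.0, 425.0], [400.0, 384.0], [323.0, 357.0], [288.0, 376.0], [349.0, 398.0], [387.0, 366.0], [327.0, 345.0]]
```

View pics/t5z.png

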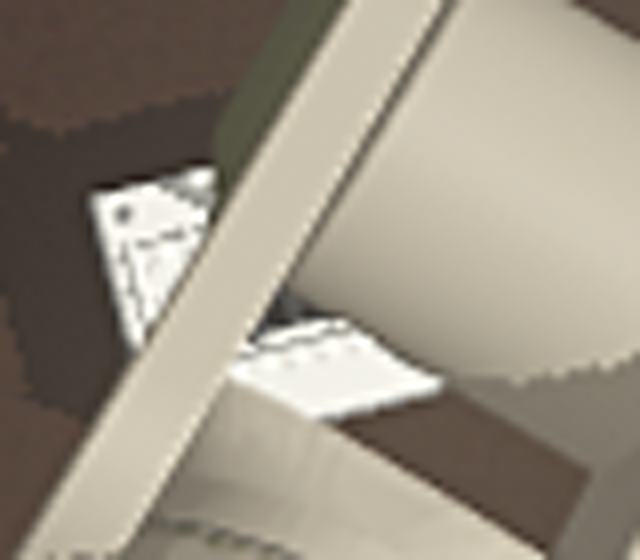

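View pics/s5zz.png

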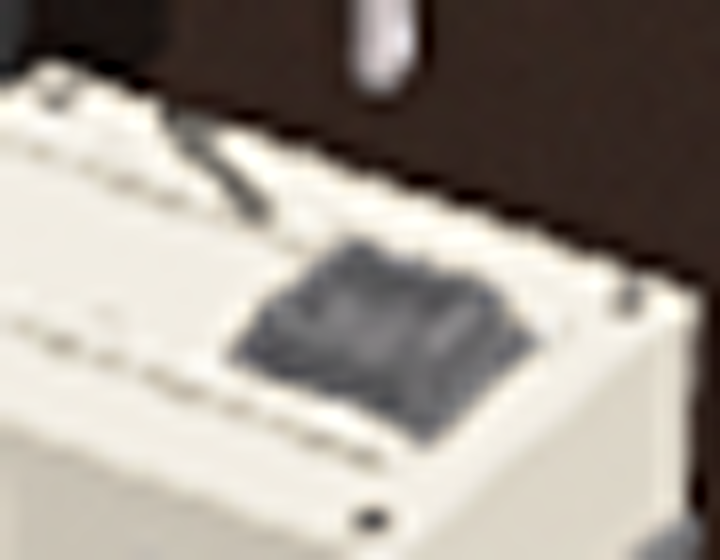

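```bash
python3 -m handwheel '[{"delta_pos":[0,0.4,-0.1],"twist":[0,0,0],"jaw":0},{"delta_pos":[0,1.2,-0.1],"twist":[0,0,0],"jaw":0},{"delta_pos":[0,2.0,-0.1],"twist":[0,0,0],"jaw":0},{"delta_pos":[0,2.6,-0.1],"twist":[0,0,0],"jaw":0},{"delta_pos":[0,3.1,-0.1],"twist":[0,0,0],"jaw":0},{"delta_pos":[0,3.4,-0.1],"twist":[0,0,0],"jaw":0},{"delta_pos":[0,3.6,-0.1],"twist":[0,0,0],"jaw":0},{"delta_pos":[0,3.8,-0.1],"twist":[0,0,0],"jaw":0},{"delta_pos":[0,4,-0.1],"twist":[0,0,0],"jaw":0},{"delta_pos":[0,4.1,-0.1],"twist":[0,0,0],"jaw":0}]' 60; python3 - <<'E'
from h import *
plan([439.8,-126,138])
d=cap('scene','s6.png'); cv2.imwrite('pics/s6z.png',cv2.resize(d['frame'][240:300,310:385,::-1],None,fx=10,fy=10,interpolation=cv2.INTER_CUBIC))
E
```

```text
time_s: 6.28
eef_pos: [440.1, -124.0, 139.7]
ee_rot: [0.433, -0.433, -0.559, 0.559]
force: [-0.2, 0.1, -0.4]
grip_width: 0.196
t 6.2833 pos [ 440.1 -124.   139.7] F [-0.2   0.14 -0.41] w 0.196
axes x,y,z: [[-0.249, 0.969, -0.0], [0.0, -0.0, -1.0], [-0.969, -0.249, -0.0]]
delta cm [-0.189  0.168  0.074]
```

View pics/s6z.png

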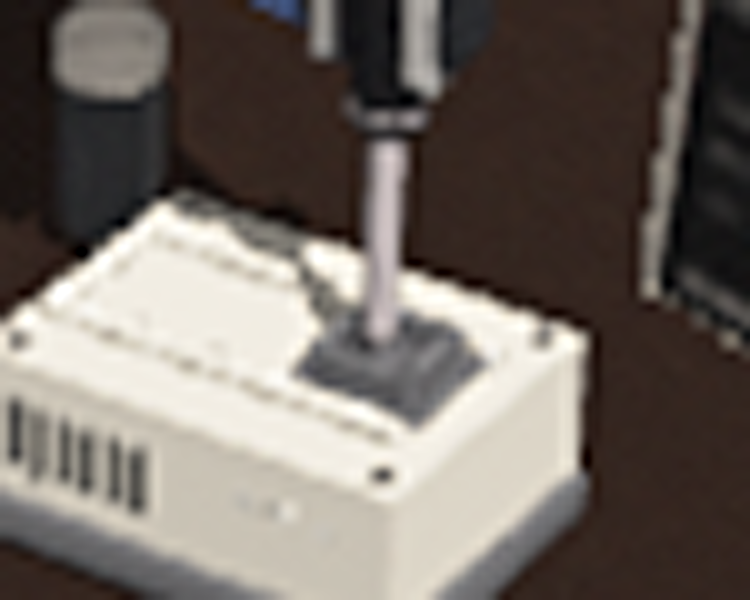

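```bash
python3 -m handwheel '[{"delta_pos":[0,0.1,0],"twist":[0,0,0],"jaw":0},{"delta_pos":[0.1,0.2,0],"twist":[0,0,0],"jaw":0},{"delta_pos":[0.3,0.2,0],"twist":[0,0,0],"jaw":0},{"delta_pos":[0.6,0.2,0],"twist":[0,0,0],"jaw":0},{"delta_pos":[0.9,0.2,0],"twist":[0,0,0],"jaw":0},{"delta_pos":[1.2,0.2,0],"twist":[0,0,0],"jaw":0},{"delta_pos":[1.5,0.2,0],"twist":[0,0,0],"jaw":0},{"delta_pos":[1.8,0.2,0],"twist":[0,0,0],"jaw":0},{"delta_pos":[2.0,0.2,0],"twist":[0,0,0],"jaw":0},{"delta_pos":[2.0,0.2,0],"twist":[0,0,0],"jaw":0}]' 60; python3 - <<'E'
from h import *
plan([439.8,-126,138])
d=cap('scene','s7.png'); cv2.imwrite('pics/s7z.png',cv2.resize(d['frame'][240:300,310:385,::-1],None,fx=10,fy=10,interpolation=cv2.INTER_CUBIC))
E
```

```text
time_s: 7.17
eef_pos: [435.0, -104.1, 137.8]
ee_rot: [-0.433, 0.433, 0.559, -0.559]
force: [-0.4, 0.3, 0.1]
grip_width: 0.196
t 7.1667 pos [ 435.  -104.1  137.8] F [-0.41  0.28  0.12] w 0.196
axes x,y,z: [[-0.249, 0.969, 0.0], [-0.0, 0.0, -1.0], [-0.969, -0.249, 0.0]]
delta cm [-2.239 -0.018  0.075]
```

View pics/s7z.png

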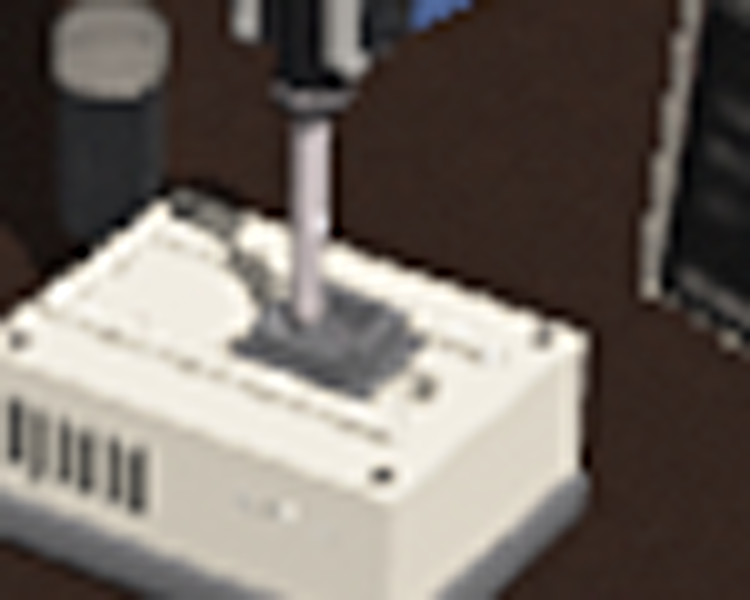

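```bash
python3 -m handwheel '[{"delta_pos":[0.1,0,0],"twist":[0,0,0],"jaw":0},{"delta_pos":[0.3,0,0],"twist":[0,0,0],"jaw":0},{"delta_pos":[0.6,0,0],"twist":[0,0,0],"jaw":0},{"delta_pos":[0.9,0,0],"twist":[0,0,0],"jaw":0},{"delta_pos":[1.2,0,0],"twist":[0,0,0],"jaw":0},{"delta_pos":[1.4,0,0],"twist":[0,0,0],"jaw":0},{"delta_pos":[1.6,0,0],"twist":[0,0,0],"jaw":0},{"delta_pos":[1.7,0,0],"twist":[0,0,0],"jaw":0},{"delta_pos":[1.8,0,0],"twist":[0,0,0],"jaw":0},{"delta_pos":[1.8,0,0],"twist":[0,0,0],"jaw":0}]' 60; python3 - <<'E'
from h import *
plan([439.8,-126,138])
d=cap('scene','s8.png'); cv2.imwrite('pics/s8z.png',cv2.resize(d['frame'][240:300,310:385,::-1],None,fx=10,fy=10,interpolation=cv2.INTER_CUBIC))
E
```

```text
time_s: 8.05
eef_pos: [430.6, -87.0, 137.8]
ee_rot: [-0.433, 0.433, 0.559, -0.559]
force: [-0.1, 0.2, -1.6]
grip_width: 0.195
t 8.05 pos [430.6 -87.  137.8] F [-0.09  0.2  -1.56] w 0.195
axes x,y,z: [[-0.249, 0.969, 0.0], [-0.0, 0.0, -1.0], [-0.969, -0.249, 0.0]]
delta cm [-4.009 -0.02   0.076]
```

View pics/s8z.png

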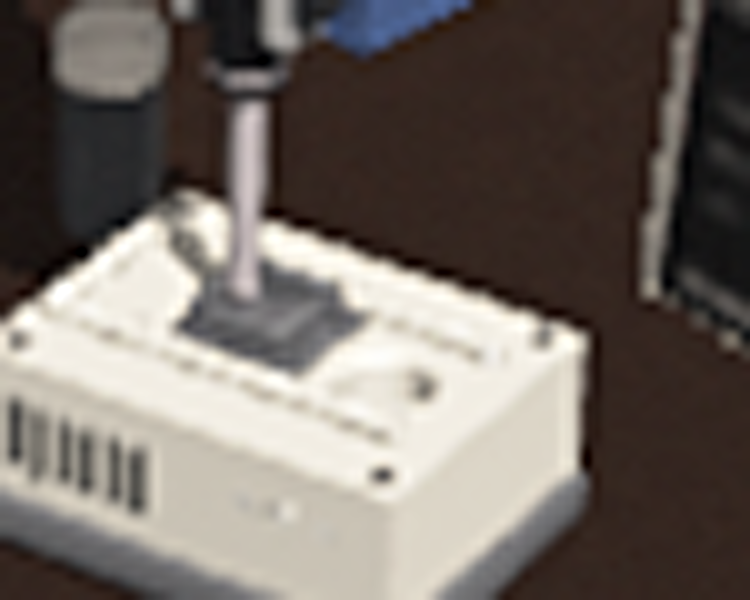

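```bash
python3 -m handwheel '[{"delta_pos":[0.05,0,0],"twist":[0,0,0],"jaw":0},{"delta_pos":[0.1,0,0],"twist":[0,0,0],"jaw":0},{"delta_pos":[0.15,0,0],"twist":[0,0,0],"jaw":0},{"delta_pos":[0.2,0,0],"twist":[0,0,0],"jaw":0},{"delta_pos":[0.22,0,0],"twist":[0,0,0],"jaw":0},{"delta_pos":[0.24,0,0],"twist":[0,0,0],"jaw":0},{"delta_pos":[0.26,0,0],"twist":[0,0,0],"jaw":0},{"delta_pos":[0.28,0,0],"twist":[0,0,0],"jaw":0},{"delta_pos":[0.3,0,0],"twist":[0,0,0],"jaw":0},{"delta_pos":[0.3,0,0],"twist":[0,0,0],"jaw":0}]' 60
```

```text
time_s: 8.93
eef_pos: [429.8, -84.2, 137.8]
ee_rot: [-0.433, 0.433, 0.559, -0.559]
force: [-0.3, -0.4, -1.3]
grip_width: 0.19
```

```bash
python3 -m handwheel '[{"delta_pos":[0.01,0,0],"twist":[0,0,0],"jaw":0},{"delta_pos":[0.02,0,0],"twist":[0,0,0],"jaw":0},{"delta_pos":[0.03,0,0],"twist":[0,0,0],"jaw":0},{"delta_pos":[0.04,0,0],"twist":[0,0,0],"jaw":0},{"delta_pos":[0.05,0,0],"twist":[0,0,0],"jaw":0},{"delta_pos":[0.06,0,0],"twist":[0,0,0],"jaw":0},{"delta_pos":[0.07,0,0],"twist":[0,0,0],"jaw":0},{"delta_pos":[0.08,0,0],"twist":[0,0,0],"jaw":0},{"delta_pos":[0.09,0,0],"twist":[0,0,0],"jaw":0},{"delta_pos":[0.1,0,0],"twist":[0,0,0],"jaw":0}]' 60
```

```text
time_s: 9.77
eef_pos: [429.7, -83.4, 137.8]
ee_rot: [0.433, -0.434, -0.559, 0.559]
force: [-0.5, -2.3, -0.2]
grip_width: 0.187
```

```bash
python3 -m handwheel '[{"delta_pos":[0.01,0,0],"twist":[0,0,0],"jaw":0},{"delta_pos":[0.02,0,0],"twist":[0,0,0],"jaw":0},{"delta_pos":[0.03,0,0],"twist":[0,0,0],"jaw":0},{"delta_pos":[0.05,0,0],"twist":[0,0,0],"jaw":0},{"delta_pos":[0.07,0,0],"twist":[0,0,0],"jaw":0},{"delta_pos":[0.08,0,0],"twist":[0,0,0],"jaw":0},{"delta_pos":[0.09,0,0],"twist":[0,0,0],"jaw":0},{"delta_pos":[0.1,0,0],"twist":[0,0,0],"jaw":0},{"delta_pos":[0.1,0,0],"twist":[0,0,0],"jaw":0},{"delta_pos":[0.1,0,0],"twist":[0,0,0],"jaw":0}]' 60;  python3 - <<'E'
from h import *
plan([439.8,-126,138])
d=cap('scene','s9.png'); cv2.imwrite('pics/s9z.png',cv2.resize(d['frame'][240:300,310:385,::-1],None,fx=10,fy=10,interpolation=cv2.INTER_CUBIC))
E
```

```text
time_s: 10.6
eef_pos: [429.5, -82.6, 137.9]
ee_rot: [0.433, -0.434, -0.559, 0.559]
force: [1.0, -4.8, -1.3]
grip_width: 0.194
t 10.6 pos [429.5 -82.6 137.9] F [ 1.   -4.8  -1.28] w 0.194
axes x,y,z: [[-0.249, 0.969, -0.001], [0.0, -0.001, -1.0], [-0.969, -0.249, -0.0]]
delta cm [-4.456 -0.007  0.082]
```

View pics/s9z.png

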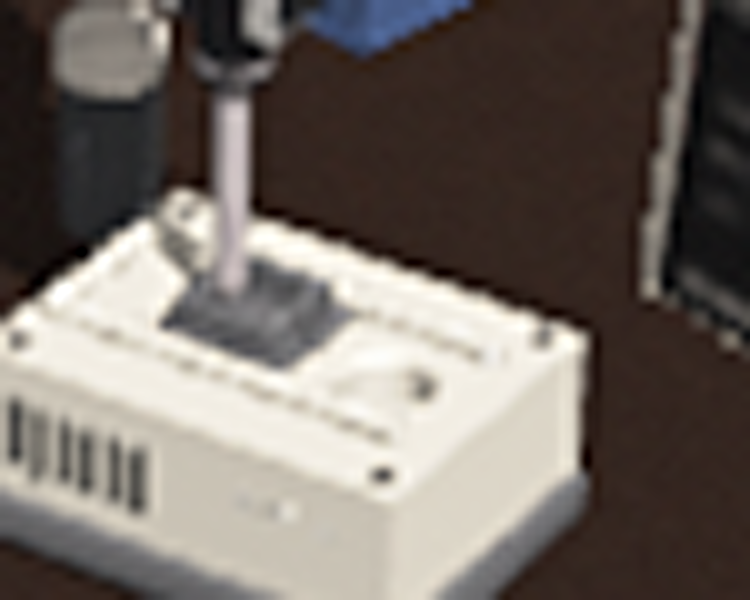

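```bash
python3 -m handwheel '[{"delta_pos":[-0.2,0,0],"twist":[0,0,0],"jaw":0},{"delta_pos":[-0.5,0,0],"twist":[0,0,0],"jaw":0},{"delta_pos":[-0.6,-0.3,0],"twist":[0,0,0],"jaw":0},{"delta_pos":[-0.6,-1,0],"twist":[0,0,0],"jaw":0},{"delta_pos":[-0.6,-2,0],"twist":[0,0,0],"jaw":0},{"delta_pos":[-0.6,-2.6,0],"twist":[0,0,0],"jaw":0},{"delta_pos":[-1.6,-2.7,0],"twist":[0,0,0],"jaw":0},{"delta_pos":[-3,-2.7,0],"twist":[0,0,0],"jaw":0},{"delta_pos":[-4.2,-2.7,0],"twist":[0,0,0],"jaw":0},{"delta_pos":[-4.6,-2.7,0],"twist":[0,0,0],"jaw":0}]' 60;  python3 - <<'E'
from h import *
plan([440,-127.3,166])
d=cap('scene','s10.png'); cv2.imwrite('pics/s10z.png',cv2.resize(d['frame'][235:295,310:385,::-1],None,fx=10,fy=10,interpolation=cv2.INTER_CUBIC))
zz=lambda q:((np.array(q)-[310,235]+.5)*10-.5).round(0)
s,R=state();x,y,z=s['eef_pos']
print('hole',zz(proj(d,[440,-127.3,55])),'tip pred',zz(proj(d,[x,y,z-75])),'hb',zz(proj(d,[x,y,z-15])))
E
```

```text
time_s: 11.48
eef_pos: [441.1, -129.0, 164.4]
ee_rot: [0.434, -0.434, -0.558, 0.558]
force: [0.2, 0.6, -0.7]
grip_width: 0.19
t 11.4833 pos [ 441.1 -129.   164.4] F [ 0.23  0.6  -0.72] w 0.19
axes x,y,z: [[-0.247, 0.969, -0.0], [-0.0, -0.0, -1.0], [-0.969, -0.247, 0.0]]
delta cm [ 0.194 -0.161  0.068]
hole [384. 420.] tip pred [396. 297.] hb [405.  72.]
```

View pics/s10z.png

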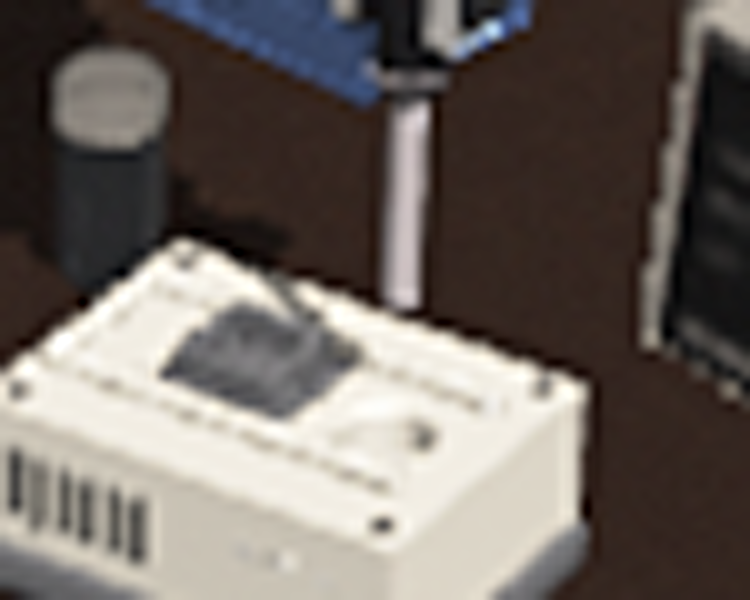

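```bash
python3 -m handwheel '[{"delta_pos":[0.1,0,0.05],"twist":[0,0,0],"jaw":0},{"delta_pos":[0.15,0,0.07],"twist":[0,0,0],"jaw":0},{"delta_pos":[0.15,0.3,0.07],"twist":[0,0,0],"jaw":0},{"delta_pos":[0.15,0.8,0.07],"twist":[0,0,0],"jaw":0},{"delta_pos":[0.15,1.3,0.07],"twist":[0,0,0],"jaw":0},{"delta_pos":[0.15,1.7,0.07],"twist":[0,0,0],"jaw":0},{"delta_pos":[0.15,2.0,0.07],"twist":[0,0,0],"jaw":0},{"delta_pos":[0.15,2.2,0.07],"twist":[0,0,0],"jaw":0},{"delta_pos":[0.15,2.2,0.07],"twist":[0,0,0],"jaw":0},{"delta_pos":[0.15,2.2,0.07],"twist":[0,0,0],"jaw":0}]' 60;  python3 - <<'E'
from h import *
plan([440,-127.3,115])
d=cap('scene','s11.png'); cv2.imwrite('pics/s11z.png',cv2.resize(d['frame'][235:295,310:385,::-1],None,fx=10,fy=10,interpolation=cv2.INTER_CUBIC))
E
```

```text
time_s: 12.37
eef_pos: [439.8, -125.5, 142.8]
ee_rot: [-0.433, 0.433, 0.559, -0.559]
force: [0.4, -0.1, -1.0]
grip_width: 0.196
t 12.3667 pos [ 439.8 -125.5  142.8] F [ 0.37 -0.1  -1.03] w 0.196
axes x,y,z: [[-0.249, 0.969, 0.0], [-0.0, 0.0, -1.0], [-0.969, -0.249, 0.0]]
delta cm [-0.176  2.776  0.02 ]
```

View pics/s11z.png

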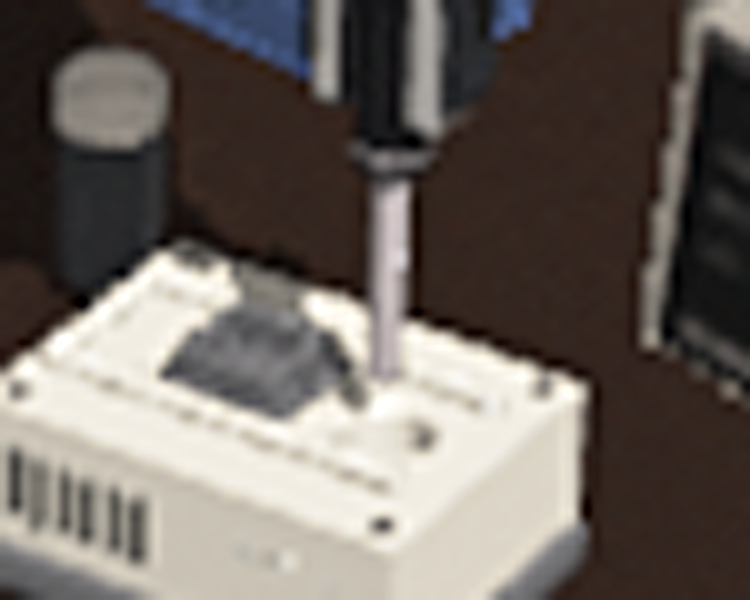

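```bash
python3 -m handwheel '[{"delta_pos":[-0.1,0,0],"twist":[0,0,0],"jaw":0},{"delta_pos":[-0.17,0.2,0],"twist":[0,0,0],"jaw":0},{"delta_pos":[-0.17,0.6,0],"twist":[0,0,0],"jaw":0},{"delta_pos":[-0.17,1.1,0],"twist":[0,0,0],"jaw":0},{"delta_pos":[-0.17,1.6,0],"twist":[0,0,0],"jaw":0},{"delta_pos":[-0.17,2.0,0],"twist":[0,0,0],"jaw":0},{"delta_pos":[-0.17,2.3,0],"twist":[0,0,0],"jaw":0},{"delta_pos":[-0.17,2.5,0],"twist":[0,0,0],"jaw":0},{"delta_pos":[-0.17,2.6,0],"twist":[0,0,0],"jaw":0},{"delta_pos":[-0.17,2.6,0],"twist":[0,0,0],"jaw":0}]' 60;  python3 - <<'E'
from h import *
plan([440,-127.3,109])
d=cap('scene','s12.png'); cv2.imwrite('pics/s12z.png',cv2.resize(d['frame'][235:295,310:385,::-1],None,fx=10,fy=10,interpolation=cv2.INTER_CUBIC))
E
```

```text
time_s: 13.25
eef_pos: [440.1, -127.2, 116.6]
ee_rot: [0.434, -0.433, -0.559, 0.559]
force: [0.0, -0.0, 0.3]
grip_width: 0.193
t 13.25 pos [ 440.1 -127.2  116.6] F [ 0.04 -0.02  0.29] w 0.193
axes x,y,z: [[-0.249, 0.969, 0.0], [-0.0, 0.0, -1.0], [-0.969, -0.249, 0.0]]
delta cm [-0.008  0.763  0.014]
```

View pics/s12z.png

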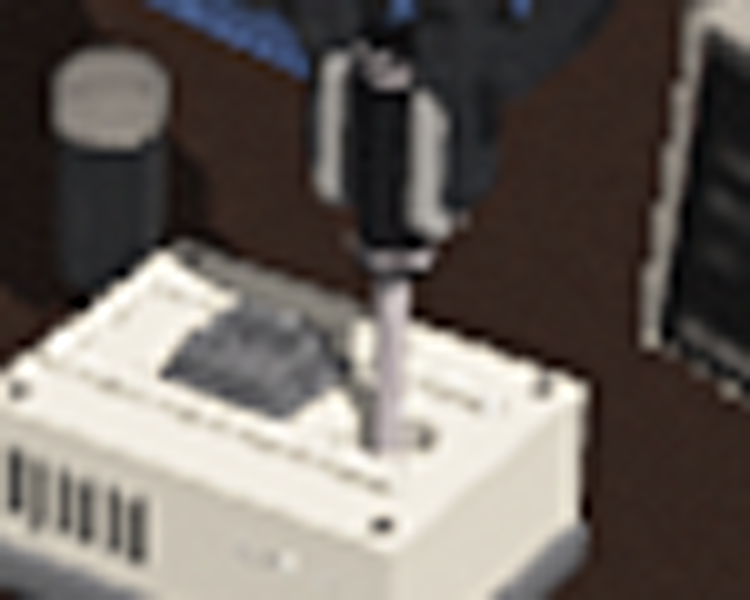

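```bash
python3 -m handwheel '[{"delta_pos":[0,0.1,0],"twist":[0,0,0],"jaw":0},{"delta_pos":[0,0.25,0],"twist":[0,0,0],"jaw":0},{"delta_pos":[0,0.4,0],"twist":[0,0,0],"jaw":0},{"delta_pos":[0,0.55,0],"twist":[0,0,0],"jaw":0},{"delta_pos":[0,0.7,0],"twist":[0,0,0],"jaw":0},{"delta_pos":[0,0.85,0],"twist":[0,0,0],"jaw":0},{"delta_pos":[0,0.95,0],"twist":[0,0,0],"jaw":0},{"delta_pos":[0,1.0,0],"twist":[0,0,0],"jaw":0},{"delta_pos":[0,1.0,0],"twist":[0,0,0],"jaw":0},{"delta_pos":[0,1.0,0],"twist":[0,0,0],"jaw":0}]' 60
```

```text
time_s: 14.13
eef_pos: [440.2, -127.2, 106.9]
ee_rot: [-0.433, 0.433, 0.559, -0.559]
force: [-0.7, 0.4, 0.9]
grip_width: 0.193
```

```bash
python3 -m handwheel '[{"delta_pos":[0,0.05,0],"twist":[0,0,0],"jaw":0},{"delta_pos":[0,0.1,0],"twist":[0,0,0],"jaw":0},{"delta_pos":[0,0.15,0],"twist":[0,0,0],"jaw":0},{"delta_pos":[0,0.2,0],"twist":[0,0,0],"jaw":0},{"delta_pos":[0,0.25,0],"twist":[0,0,0],"jaw":0},{"delta_pos":[0,0.28,0],"twist":[0,0,0],"jaw":0},{"delta_pos":[0,0.3,0],"twist":[0,0,0],"jaw":0},{"delta_pos":[0,0.3,0],"twist":[0,0,0],"jaw":0},{"delta_pos":[0,0.3,0],"twist":[0,0,0],"jaw":0},{"delta_pos":[0,0.3,0],"twist":[0,0,0],"jaw":0}]' 60
```

```text
time_s: 14.97
eef_pos: [440.2, -127.3, 103.8]
ee_rot: [-0.433, 0.433, 0.559, -0.559]
force: [0.4, 0.1, 1.8]
grip_width: 0.193
```

```bash
python3 -m handwheel '[{"delta_pos":[0,0.05,0],"twist":[0,0,0],"jaw":0},{"delta_pos":[0,0.1,0],"twist":[0,0,0],"jaw":0},{"delta_pos":[0,0.15,0],"twist":[0,0,0],"jaw":0},{"delta_pos":[0,0.2,0],"twist":[0,0,0],"jaw":0},{"delta_pos":[0,0.2,0],"twist":[0,0,0],"jaw":0},{"delta_pos":[0,0.2,0],"twist":[0,0,0],"jaw":0},{"delta_pos":[0,0.2,0],"twist":[0,0,0],"jaw":0},{"delta_pos":[0,0.2,0],"twist":[0,0,0],"jaw":0},{"delta_pos":[0,0.2,0],"twist":[0,0,0],"jaw":0},{"delta_pos":[0,0.2,0],"twist":[0,0,0],"jaw":0}]' 60
```

```text
time_s: 15.8
eef_pos: [440.2, -127.3, 101.8]
ee_rot: [-0.433, 0.433, 0.559, -0.559]
force: [-1.5, -0.1, 3.8]
grip_width: 0.196
```

```bash
python3 -m handwheel '[{"delta_pos":[0,0.05,0],"twist":[0,0,0],"jaw":0},{"delta_pos":[0,0.1,0],"twist":[0,0,0],"jaw":0},{"delta_pos":[0,0.15,0],"twist":[0,0,0],"jaw":0},{"delta_pos":[0,0.15,0],"twist":[0,0,0],"jaw":0},{"delta_pos":[0,0.15,0],"twist":[0,0,0],"jaw":0},{"delta_pos":[0,0.15,0],"twist":[0,0,0],"jaw":0},{"delta_pos":[0,0.15,0],"twist":[0,0,0],"jaw":0},{"delta_pos":[0,0.15,0],"twist":[0,0,0],"jaw":0},{"delta_pos":[0,0.15,0],"twist":[0,0,0],"jaw":0},{"delta_pos":[0,0.15,0],"twist":[0,0,0],"jaw":0}]' 60; python3 - <<'E'
from h import *
fs=[]
for i in range(6): imaging.capture('scene'); fs.append(telemetry.sense()['force'])
print(np.array(fs).round(1).tolist(), telemetry.sense()['eef_pos'],telemetry.sense()['time_s'])
E
```

```text
time_s: 16.63
eef_pos: [440.2, -127.3, 100.3]
ee_rot: [0.433, -0.433, -0.559, 0.559]
force: [-0.9, 0.3, 4.1]
grip_width: 0.192
[[0.1, -0.9, 3.5], [-0.4, 0.5, 4.3], [-0.9, -0.3, 3.8], [0.1, -1.4, 4.7], [-0.9, -0.4, 4.7], [-0.4, -0.9, 3.7]] [ 440.18035539 -127.24226539  100.31613888] 16.9333
```

```bash
python3 -m handwheel '[{"delta_pos":[0,0.03,0],"twist":[0,0,0],"jaw":0},{"delta_pos":[0,0.06,0],"twist":[0,0,0],"jaw":0},{"delta_pos":[0,0.1,0],"twist":[0,0,0],"jaw":0},{"delta_pos":[0,0.1,0],"twist":[0,0,0],"jaw":0},{"delta_pos":[0,0.1,0],"twist":[0,0,0],"jaw":0},{"delta_pos":[0,0.1,0],"twist":[0,0,0],"jaw":0},{"delta_pos":[0,0.1,0],"twist":[0,0,0],"jaw":0},{"delta_pos":[0,0.1,0],"twist":[0,0,0],"jaw":0},{"delta_pos":[0,0.1,0],"twist":[0,0,0],"jaw":0},{"delta_pos":[0,0.1,0],"twist":[0,0,0],"jaw":0}]' 60; python3 - <<'E'
from h import *
fs=[]
for i in range(8): imaging.capture('scene'); fs.append(telemetry.sense()['force'][2])
print(np.round(fs,1),np.mean(fs), telemetry.sense()['eef_pos'],telemetry.sense()['time_s'])
E
```

```text
time_s: 17.77
eef_pos: [440.2, -127.2, 99.3]
ee_rot: [0.433, -0.433, -0.559, 0.559]
force: [-0.3, 1.1, 4.4]
grip_width: 0.193
[4.3 4.3 4.7 4.2 4.4 3.8 4.1 4.5] 4.289076206391517 [ 440.18281292 -127.25526899   99.30219446] 18.1667
```

```bash
python3 -m handwheel '[{"delta_pos":[0,0.02,0],"twist":[0,0,0],"jaw":0},{"delta_pos":[0,0.04,0],"twist":[0,0,0],"jaw":0},{"delta_pos":[0,0.06,0],"twist":[0,0,0],"jaw":0},{"delta_pos":[0,0.06,0],"twist":[0,0,0],"jaw":0},{"delta_pos":[0,0.06,0],"twist":[0,0,0],"jaw":0},{"delta_pos":[0,0.06,0],"twist":[0,0,0],"jaw":0},{"delta_pos":[0,0.06,0],"twist":[0,0,0],"jaw":0},{"delta_pos":[0,0.06,0],"twist":[0,0,0],"jaw":0},{"delta_pos":[0,0.06,0],"twist":[0,0,0],"jaw":0},{"delta_pos":[0,0.06,0],"twist":[0,0,0],"jaw":0}]' 60; python3 - <<'E'
from h import *
fs=[]
for i in range(8): imaging.capture('scene'); fs.append(telemetry.sense()['force'][2])
print(np.round(fs,1),np.mean(fs), telemetry.sense()['eef_pos'],telemetry.sense()['time_s'])
E
```

```text
time_s: 19.0
eef_pos: [440.2, -127.2, 98.7]
ee_rot: [-0.433, 0.433, 0.559, -0.559]
force: [0.1, -1.4, 5.4]
grip_width: 0.19
[5.2 4.6 4.3 5.2 5.2 4.6 4.6 4.6] 4.79400788641211 [ 440.15593795 -127.22592861   98.6999318 ] 19.4
```

```bash
python3 -m handwheel '[{"delta_pos":[0,0.02,0],"twist":[0,0,0],"jaw":0},{"delta_pos":[0,0.04,0],"twist":[0,0,0],"jaw":0},{"delta_pos":[0,0.06,0],"twist":[0,0,0],"jaw":0},{"delta_pos":[0,0.06,0],"twist":[0,0,0],"jaw":0},{"delta_pos":[0,0.06,0],"twist":[0,0,0],"jaw":0},{"delta_pos":[0,0.06,0],"twist":[0,0,0],"jaw":0},{"delta_pos":[0,0.06,0],"twist":[0,0,0],"jaw":0},{"delta_pos":[0,0.06,0],"twist":[0,0,0],"jaw":0},{"delta_pos":[0,0.06,0],"twist":[0,0,0],"jaw":0},{"delta_pos":[0,0.06,0],"twist":[0,0,0],"jaw":0}]' 60; python3 - <<'E'
from h import *
fs=[]
for i in range(8): imaging.capture('scene'); fs.append(telemetry.sense()['force'][2])
print(np.round(fs,1),np.mean(fs), telemetry.sense()['eef_pos'],telemetry.sense()['time_s'])
E
```

```text
time_s: 20.23
eef_pos: [440.2, -127.2, 98.1]
ee_rot: [0.433, -0.433, -0.559, 0.559]
force: [-0.4, -0.5, 5.0]
grip_width: 0.194
[5.2 4.4 4.9 5.  5.2 4.5 4.9 5.3] 4.92244495727177 [ 440.16490471 -127.23597091   98.09707816] 20.6333
```

```bash
python3 - <<'E'
from h import *
d=cap('scene','s13.png'); cv2.imwrite('pics/s13z.png',cv2.resize(d['frame'][175:310,235:395,::-1],None,fx=5,fy=4.4,interpolation=cv2.INTER_CUBIC))
d=cap('scene','s13b.png'); cv2.imwrite('pics/s13b.png',cv2.resize(d['frame'][235:295,310:385,::-1],None,fx=10,fy=10,interpolation=cv2.INTER_CUBIC))
E
```

```text
(no output)
```

View pics/s13z.png

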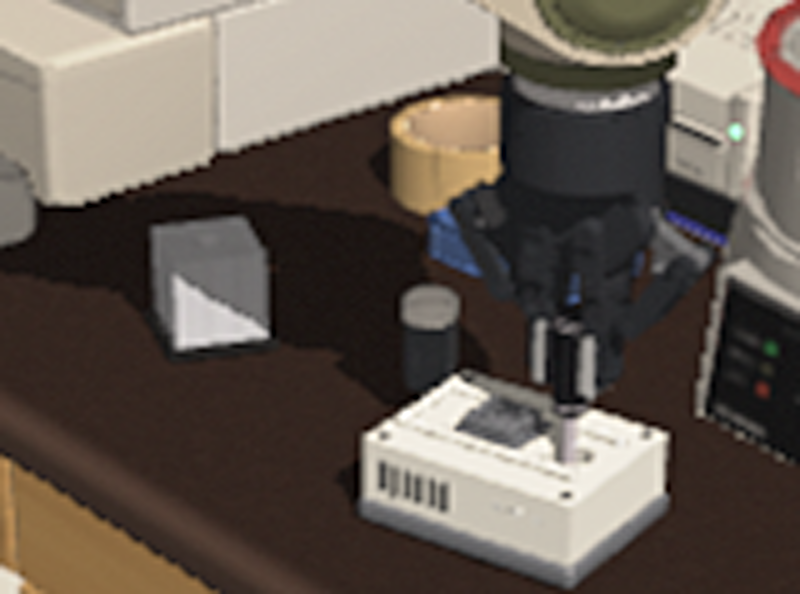

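View pics/s13b.png

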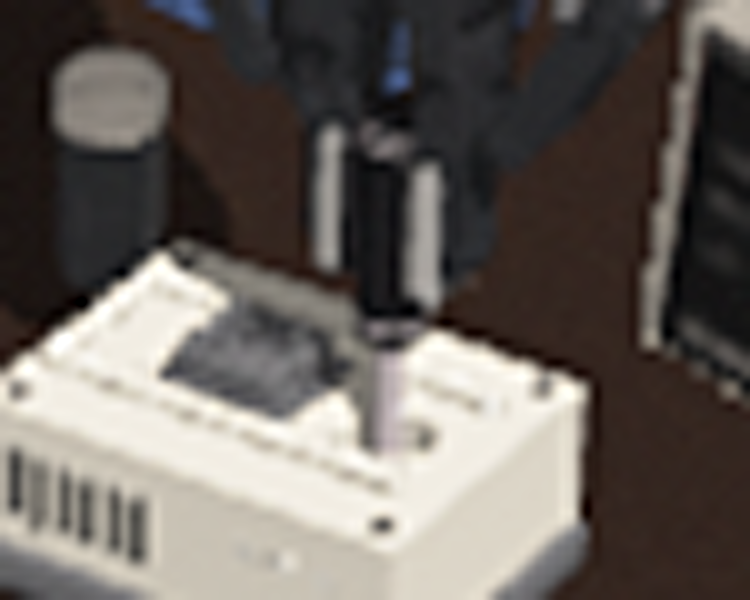

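```bash
python3 - <<'E'
from h import *
s=telemetry.sense();print(s['time_s'],s['force'],s['grip_width']);print(ctrl.finish_job())
E
```

```text
20.7333 [1.09066695 0.56494803 4.12686877] 0.19578790412228653
the job is handed in; nothing more can be done
None
```

I handed the job in at 20.7 s with the gripper still holding the stylus upright in the hole and pressing the button down.

- **Shutter:** I slid it open with the stylus tip in its pocket, commanding no more than about 4 cm/s. I stopped when the resistance rose steadily to about 5 N at the end stop. In the pictures it had moved about 38–39 mm, and it stayed open after the stylus left.
- **Button:** The stylus is well inside the hole. The upward force rose smoothly to about 4.9 N on average; the last single reading was 4.1 N.
- **Surroundings:** In the last picture the vial stands where it was and the stylus has not slipped in the grip. The two readers were not measured again; the arm partly hid them at the end.

**Press depth, where the checks disagree:** Going by height, the button is pressed about 9–10.5 mm. Going by the quoted spring force, it is about 8 mm. Both are past the 6 mm that counts as down. I never felt the hard stop, so the exact depth is not confirmed.

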